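# Sort bench tools and turned chucks into their trays

## Robot

A 7-joint arm with a two-finger parallel gripper is mounted at the origin on a cart in front of the work surface, level with it; the furniture and walls round the work are solid. World frame = base frame: x ahead of the robot, y to its left, z up, the work surface at z = 0. Lengths are in m, angles in rad, forces in N, time in s.
With the tool pointing down it reaches from about 0.4 to 0.875 m from the base axis. Payload 19.3 kg.
Tool frame: the origin (TCP) lies on the centre line of the jaws, within the pads' length; the fingertips stand manip.tip_reach ahead of it and the grasp point (between the pads) lies 11 mm behind it (manip.tip_reach is the distance from the TCP to the fingertips, in m); z points along the fingers, y is the direction in which the jaws open and shut (so a half turn about z gives the same grasp; the last joint's range is limited). The gripper opens to 85 mm and grips with 20 to 120 N. Pads are 22 mm wide; open, the fingers measure 114 mm over their backs; the gripper's body (76 mm by 85 mm) begins 54 mm behind the grasp point. The pads swing forward as they close: fully open they stand 13 mm farther back than shut.
Start: joints at [1.15, 0.521, -0.036, 1.599, 0.021, 1.021, -0.113], TCP at [0.215, -0.587, 0.239] pointing down, gripper open.
Joint ranges: [-2.91, 2.91], [-0.3, 2.13], [-1.5, 1.42], [0.17, 2.43], [-1.26, 4.41], [0.16, 1.93], [-2.52, 2.52]. Speed limits (rad/s): [1.89, 1.89, 2.39, 2.39, 3.01, 3.01, 3.01].

## Interface

Orientations are given as a unit quaternion [w, x, y, z].
In Python, from plant import manip gives the robot as it stands.
- The arm moves only by the tool servo_tool, never from a script. Its argument "targets" is a list of rows, each a list of 3 entries, a list of its own where there are three numbers: the turn, a rotation vector about the tool's x, y, z in degrees, then the shift along the tool's x, y, z in cm, then the closure in counts, from 0 (fully open) to 255 (shut). In form: [[[ax, ay, az], [x, y, z], gripper], ...]. A call has 1 to 20 rows; each row is the pose to reach, as a shift and turn from the pose measured when the call began, along the tool's axes at that moment; what a row does not reach only later rows make up. A row lasts 1/10 s, in which the tool goes at most 50 mm and 8.59 degrees, less where a joint would pass 70% of its speed; a pose out of reach is approached as far as the arm can. A call with a gripper value outside its range is refused whole. The fingers move at their own pace and stop on an object; the grip force is fixed at half the most. Time passes only in rows, so rows that repeat a pose let the fingers close. It gives the time, the measured TCP pose, the force and the opening at its end, in the units of the state.
- manip.observe(): the state, without advancing time (a new reading comes with each control period).
- manip.camera(name): name is "scene" or "top" or "wrist"; returns (picture, depth): 400x640x3 uint8, red, green, blue; 400x640 float32, m along the optical axis (not along the pixel's ray), 0 where there is no reading.
- manip.calibration(name): a dict with "K" (3x3 intrinsics, pixels), "pose" (4x4, takes a point from camera to world coordinates). Camera axes: x right, y up, looking along -z (the intrinsics and any distortion apply to the point x, -y, -z); pixel columns grow to the right and rows downward; lengths in m; the calibration is good to about 2 mm. The wrist camera is an equidistant fisheye: a pixel r from the principal point sees the ray r / f radians off the axis. A picture is of the moment at which its call begins: read the wrist's pose just before it. calibration takes no time and is no camera call; for the wrist camera it gives the pose at the moment of the call.
- manip.finish_job(): hands the job in, once; it reports no verdict.
The state is a dict: "clock": time; "joints": joint angles; "qd": joint speeds; "joint_torque": joint torques, N m; "tool_pos": TCP position; "tcp_rot": TCP orientation; "contact_force": force on the tool from outside, world axes, zero at the start; "wrist_torque": the same for the moment, N m; "gripper_width": opening from 0.0 (shut) to 1.0 (fully open).
Only numpy, scipy, OpenCV 4.12 (cv2) and the standard library are available. Lean on these libraries where they do the work, as an engineer would, in place of code of your own. Each camera call takes 0.05 s, during which the arm holds its last target. There are 200 camera calls.

## Task

Sort the four things lying in a row at the right of the bench into the two wooden trays: the bradawl and the short chisel go into the tray with the long bays, lying flat, and the two turned chucks go into the tray with the square bays, standing upright on its floor. Put one thing in each bay, wholly inside it, and leave the blue tin where it lies.

Things in the scene. Friction and masses are not known exactly. Their poses are not given: they have to be found in the camera images.
- bradawl: bradawl, 151 mm long: a light turned wooden handle 25 mm thick with a thin pointed steel spike. Lies on its side on the bench, roughly along the robot's x. Origin: middle of its length, on the underside (bench level). Its y axis runs along it, from the spike's point (y = -75 mm) to the butt of the handle (y = +75); the handle takes y = 0 to +75, its top is 26 mm up; hold it across the handle, about y = +38, near the centre of mass.
- short_chisel: short turning chisel, 176 mm long: a stout brown wooden handle 32 mm thick with a short flat steel blade. Lies on its side on the bench, roughly along the robot's x. Origin: middle of its length, on the underside. Its y axis runs along it, from the blade's edge (y = -88 mm) to the butt of the handle (y = +88); the handle takes y = -12 to +88, its top is 31 mm up; hold it across the handle, about y = +38, near the centre of mass.
- chuck_a: turned wooden chuck: a round barrel of brown ringed wood with a shallow hollow in the top, 66 mm across at most and 60 mm high, standing upright; the larger of the two. Origin: centre of its underside; z is its axis, up.
- chuck_b: turned wooden chuck: a round barrel of brown ringed wood with a shallow hollow in the top, 62 mm across at most and 55 mm high, standing upright; the smaller of the two. Origin: centre of its underside; z is its axis, up.
- tool_tray: tool tray, fixed on the bench: wood, lined with speckled cork, 212 mm (its x) by 178 mm (its y) outside, with two long bays side by side in y, each 200 mm (x) by 80 mm (y) inside, long enough for a tool laid along the tray's x. Floor 5 mm and rims 20 mm above the bench, walls 6 mm. Origin: centre of its underside; the bay centres are at y = +43 and -43 mm.
- chuck_tray: chuck tray, fixed on the bench: same wood and cork, but smaller, 102 mm (its x) by 198 mm (its y) outside, with two square bays side by side in y, each 90 by 90 mm inside. Floor 5 mm and rims 20 mm above the bench, walls 6 mm. Origin: centre of its underside; the bay centres are at y = +48 and -48 mm.
- front_block: fixed dark wooden block with three upright turned handles, standing between the robot and the trays; an obstacle, not part of the job. Origin at its foot; it takes x = -50 to +50 mm, y = -90 to +90 mm about it and is 200 mm high.
- tin_box: closed flat blue tin, 57 by 87 by 23 mm, lying behind the loose things; not part of the job. Origin: centre of its underside.
There are look-alikes about, which are no part of the job. What is shaped like the chuck_a but pink is not meant.

How it is judged:
By the outcome, as a careful person would: the job done as asked, in the order asked, and still so for the second after the job is handed in, with the robot touching nothing.
It also fails if it takes over 109 s, if anything falls off the work surface, if the arm or the gripper's body presses on something with over 40 N, if the wrist force passes 120 N, or if a joint passes its speed limit or range.

## Working session

There is one attempt and no reset: what is moved stays moved. The work goes in short steps, Python scripts to look and compute and a tool call to move; the robot and the scene stay as the last step left them, time stands still between calls to the robot, and variables do not carry over. Pictures are saved under pics/ and viewed, about 12 in all and at most 16, crops included, and the job is handed in when it is done.

Besides the shell and the picture viewer there is one more tool, called after "Request:" as name(argument=value, ...), one argument or row to a line, values as JSON. servo_tool: Moves the arm, as the interface text tells. Its arguments: {"type":"object","properties":{"targets":{"type":"array"}},"required":["targets"]}

```bash
mkdir -p pics; ls; python3 - <<'E'
from plant import manip
import cv2,numpy as np
s=manip.observe()
for k in s: print(k,np.round(s[k],4))
print(manip.tip_reach)
for n in ("scene","top"):
    c=manip.calibration(n); p,d=manip.camera(n)
    print(n,np.round(c["K"],1).tolist(),np.round(c["pose"],3).tolist(),[k for k in c])
    cv2.imwrite(f"pics/{n}0.png",p[:,:,::-1]); np.savez(f"{n}0.npz",p=p,d=d,K=c["K"],T=c["pose"])
E
```

```text
pics
clock 0.0
joints [ 1.1498  0.522  -0.0363  1.6     0.0212  1.0211 -0.1128]
qd [-0.0003  0.0025  0.0003  0.0009  0.0019  0.0001 -0.0001]
joint_torque [ 2.70000e-03 -9.27105e+01  1.98100e+00 -3.69934e+01  1.80000e-02
  8.20000e-03  0.00000e+00]
tool_pos [ 0.2146 -0.5867  0.2387]
tcp_rot [-5.000e-04  9.847e-01  1.745e-01 -1.000e-04]
contact_force [-0.7691  0.0587 -0.8988]
wrist_torque [ 0.0201 -0.0283  0.0542]
gripper_width 0.9979
0.008
scene [[500.7, 0.0, 321.8], [0.0, 500.7, 205.4], [0.0, 0.0, 1.0]] [[-0.912, 0.254, -0.322, -0.02], [-0.411, -0.569, 0.712, 1.002], [-0.002, 0.782, 0.623, 1.003], [0.0, 0.0, 0.0, 1.0]] ['K', 'pose']
top [[445.3, 0.0, 312.9], [0.0, 445.3, 195.9], [0.0, 0.0, 1.0]] [[0.005, 0.985, -0.174, 0.272], [-1.0, 0.005, -0.005, -0.098], [-0.004, 0.174, 0.985, 1.196], [0.0, 0.0, 0.0, 1.0]] ['K', 'pose']
```

View pics/top0.png

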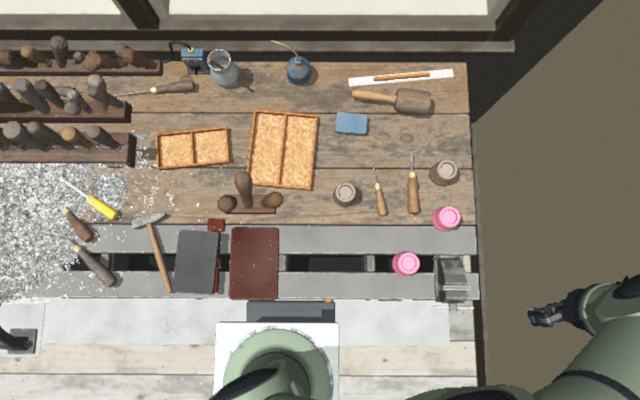

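View pics/scene0.png

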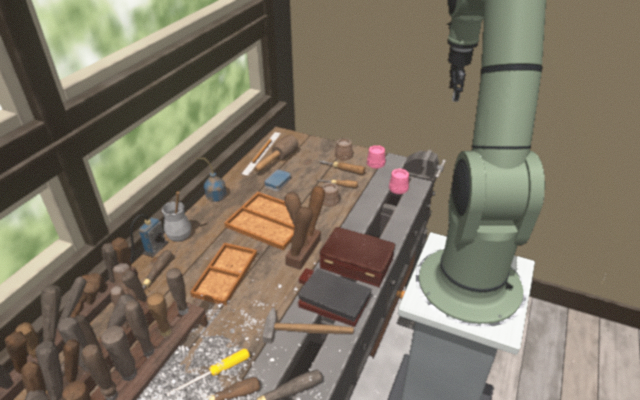

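Top view: the row holds a chuck at (345,194), bradawl at (379,192), chisel at (413,185) and a second chuck at (445,172). The pink look-alikes are at (447,218) and (406,263) and are excluded by colour. The chuck tray is at (193,149), the tool tray at (284,149), the tin at (351,124) and the block at (248,197). I'll enlarge the row and measure it.

```bash
cat > h.py <<'E'
import numpy as np,cv2
def rays(K,T,uv):
    uv=np.atleast_2d(uv).astype(float)
    d=np.c_[(uv[:,0]-K[0,2])/K[0,0],-(uv[:,1]-K[1,2])/K[1,1],-np.ones(len(uv))]
    return T[:3,3],d@T[:3,:3].T
def onplane(K,T,uv,z):
    o,d=rays(K,T,uv); return o+d*((z-o[2])/d[:,2])[:,None]
def cloud(K,T,d):
    v,u=np.mgrid[:d.shape[0],:d.shape[1]]
    o,r=rays(K,T,np.c_[u.ravel(),v.ravel()])
    return (o+r*d.reshape(-1,1)).reshape(*d.shape,3)
E
python3 - <<'E'
from h import *
z=np.load("top0.npz");p,d,K,T=[z[k] for k in "pdKT"]
P=cloud(K,T,d); np.save("P.npy",P)
cv2.imwrite("pics/crop0.png",cv2.resize(p[100:240,325:475,::-1],None,fx=5,fy=4.28*5/4.28*0.8,interpolation=cv2.INTER_CUBIC))
h=P[...,2]
print("bench",np.median(h[140:160,380:400]))
roi=np.zeros(h.shape,bool);roi[105:240,325:475]=1
m=((h>0.009)&roi).astype(np.uint8)
n,l,st,c=cv2.connectedComponentsWithStats(m)
for i in range(1,n):
    if st[i,4]<15: continue
    q=P[l==i]; top=q[q[:,2]>np.percentile(q[:,2],90)-0.006]
    (cx,cy),(w,hh),a=cv2.minAreaRect(top[:,:2].astype(np.float32))
    print(st[i],"zmax %.3f"%np.percentile(q[:,2],95),"top mean",np.round(top.mean(0),4),"rect",np.round([cx,cy,w,hh,a],4), "rgb",p[l==i].mean(0).round())
# trays: orange mask
hsv=cv2.cvtColor(p,cv2.COLOR_RGB2HSV)
for (a,b,e,f) in ((150,235,120,175),(240,325,100,195)):
    sub=np.zeros(h.shape,np.uint8); sub[e:f,a:b]=((hsv[...,1]>110)&(hsv[...,0]<22)&(p[...,0]>120))[e:f,a:b]
    sub=cv2.morphologyEx(sub,cv2.MORPH_CLOSE,np.ones((5,5)))
    cs,_=cv2.findContours(sub,0,2);cc=max(cs,key=cv2.contourArea)
    w=onplane(K,T,cc[:,0],0.02)
    print("tray",np.round(cv2.minAreaRect(w[:,:2].astype(np.float32)),4) if 0 else cv2.minAreaRect(w[:,:2].astype(np.float32)))
    q=P[e:f,a:b].reshape(-1,3); q=q[(q[:,2]>0.015)&(q[:,2]<.03)]; print(cv2.minAreaRect(q[:,:2].astype(np.float32)))
q=P[165:215,210:290].reshape(-1,3);q=q[q[:,2]>0.03];print("block",q.min(0),q.max(0))
E
```

```text
bench 0.0006319002611636648
[393 105  36  10 283] zmax 0.057 top mean [ 0.7165 -0.3671  0.0647] rect [ 0.517  -0.2237  0.069   0.5458 55.6546] rgb [120. 106.  93.]
[334 112  33  23 653] zmax 0.027 top mean [ 0.6834 -0.1938  0.0299] rect [ 0.4911 -0.1695  0.0868  0.4523 82.8135] rgb [134. 161. 178.]
[407 151  12  63 483] zmax 0.032 top mean [ 0.478  -0.3565  0.0373] rect [ 0.3818 -0.2589  0.0852  0.3797 46.9419] rgb [172. 143. 111.]
[430 159  27  26 539] zmax 0.063 top mean [ 0.54   -0.4316  0.0891] rect [ 0.4082 -0.2886  0.0534  0.465  42.0764] rgb [164. 148. 133.]
[374 178  13  38 248] zmax 0.025 top mean [ 0.4605 -0.2733  0.0216] rect [ 0.4718 -0.2728  0.0857  0.0214  6.852 ] rgb [185. 153. 117.]
[333 182  23  24 433] zmax 0.058 top mean [ 0.4853 -0.1744  0.0609] rect [ 3.88900e-01 -1.52300e-01  5.17000e-02  2.52000e-01  7.67202e+01] rgb [172. 156. 141.]
[431 206  29  25 549] zmax 0.063 top mean [ 0.4209 -0.4386  0.0703] rect [ 0.3608 -0.2793  0.0531  0.4015 20.7321] rgb [231. 159. 187.]
tray ((0.6139410138130188, 0.24015721678733826), (0.10341296344995499, 0.19868920743465424), 6.395545482635498)
((0.6083138585090637, 0.24075931310653687), (0.11879906803369522, 0.1996476799249649), 5.5179877281188965)
tray ((0.6111705899238586, -0.005808629095554352), (0.17921099066734314, 0.21444937586784363), 85.1214828491211)
((0.6131288409233093, -0.0044151246547698975), (0.17840582132339478, 0.2133534848690033), 84.90505981445312)
block [ 0.27221229 -0.09817763  0.0310645 ] [0.50935145 0.14242987 1.19636054]
```

View pics/crop0.png

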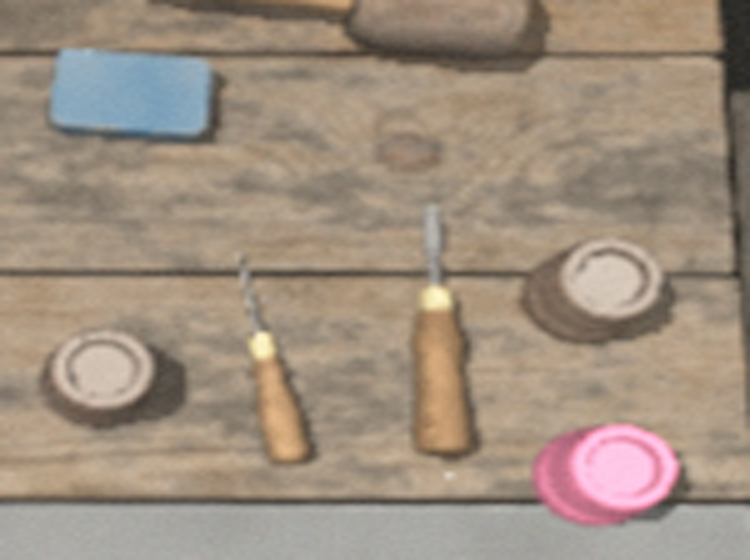

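The crop confirms it: the two brown chucks are at crop (100,370) and (610,285). By depth the right one is 5 mm taller, so it is chuck_a and the left is chuck_b. The bradawl is the thin tool and the chisel the stouter one. Next I'll redo the measurement without the invalid depth pixels.

```bash
python3 - <<'E'
from h import *
z=np.load("top0.npz");p,d,K,T=[z[k] for k in "pdKT"]
P=np.load("P.npy");h=P[...,2];ok=d>0
def box(a,b,e,f,lo,hi):
    m=np.zeros(h.shape,bool);m[e:f,a:b]=1
    m=(m&ok&(h>lo)&(h<hi)).astype(np.uint8);n,l,st,c=cv2.connectedComponentsWithStats(m)
    return l==1+np.argmax(st[1:,4])
for nm,b,H in (("a",(425,465,150,190),.06),("b",(328,365,178,212),.055)):
    m=box(*b,H-.012,H+.02); q=P[m]; top=q[q[:,2]>H-.006]
    print(nm,"z p50,p90",np.percentile(top[:,2],[50,90]).round(4),"mean",top.mean(0).round(4),"circ",cv2.minEnclosingCircle(top[:,:2].astype(np.float32)))
    m=cv2.inRange(p,(165,150,135),(255,240,225)); s=np.zeros_like(m);s[b[2]:b[3],b[0]:b[1]]=m[b[2]:b[3],b[0]:b[1]]
    g=cv2.morphologyEx(s,cv2.MORPH_CLOSE,np.ones((3,3)));cs,_=cv2.findContours(g,0,2);cc=max(cs,key=cv2.contourArea)
    w=onplane(K,T,cc[:,0],H);print("  colour",cv2.minEnclosingCircle(w[:,:2].astype(np.float32)),cc[:,0].mean(0))
for nm,b,top in (("brad",(368,392,160,222),.024),("chisel",(403,424,145,222),.03)):
    m=box(*b,.008,.05); q=P[m]
    r=cv2.minAreaRect(q[:,:2].astype(np.float32));print(nm,np.round(r[0],4),np.round(r[1],4),r[2])
    c=q[:,:2].mean(0);u=np.linalg.svd(q[:,:2]-c)[2][0];u*=np.sign(u[0]);t=(q[:,:2]-c)@u
    print("  axis deg",np.degrees(np.arctan2(u[1],u[0])),"c",c.round(4),"ends",(c+u*t.min()).round(4),(c+u*t.max()).round(4),"zmax",np.percentile(q[:,2],95))
q=P[165:215,210:290].reshape(-1,3);q=q[(q[:,2]>0.03)&(q[:,2]<.3)];print("block",q.min(0).round(3),q.max(0).round(3))
q2=q[(q[:,2]<.08)];print(cv2.minAreaRect(q2[:,:2].astype(np.float32)))
E
```

```text
a z p50,p90 [0.0597 0.0627] mean [ 0.5467 -0.4408  0.0592] circ ((0.5475651621818542, -0.44081971049308777), 0.028539307415485382)
  colour ((0.5651847720146179, -0.4316074848175049), 0.046789392828941345) [441.57377049 162.47540984]
b z p50,p90 [0.0542 0.0575] mean [ 0.4865 -0.1751  0.0541] circ ((0.48634999990463257, -0.17522530257701874), 0.02674703858792782)
  colour ((0.492843359708786, -0.16603843867778778), 0.037605468183755875) [342.0625     187.97916667]
brad [ 0.4858 -0.2678] [0.1152 0.023 ] 11.029335021972656
  axis deg 8.888017227640995 c [ 0.4722 -0.2706] ends [ 0.4291 -0.2773] [ 0.5429 -0.2595] zmax 0.02545967577572239
chisel [ 0.5216 -0.3607] [0.0296 0.173 ] 88.2746353149414
  axis deg -0.6646142653891274 c [ 0.4996 -0.3575] ends [ 0.4352 -0.3567] [ 0.6082 -0.3587] zmax 0.03180017008806577
block [ 0.414 -0.023  0.031] [0.509 0.142 0.202]
((0.4573860764503479, 0.07578692585229874), (0.04955386742949486, 0.13276423513889313), 0.6314071416854858)
```

```bash
cat >> h.py <<'E'
from scipy.spatial.transform import Rotation as R
def go(pos,yaw):
    """print turn (deg) and shift (cm) in the tool frame to reach pos, tool x at yaw, pointing down"""
    from plant import manip
    s=manip.observe();q=np.array(s["tcp_rot"]);A=R.from_quat(np.r_[q[1:],q[0]])
    B=R.from_matrix(np.array([[np.cos(np.radians(yaw)),np.sin(np.radians(yaw)),0],[np.sin(np.radians(yaw)),-np.cos(np.radians(yaw)),0],[0,0,-1]]))
    print("pos",pos,"yaw",yaw,"turn",(A.inv()*B).as_rotvec(degrees=True).round(1),"shift cm",(A.inv().apply(np.array(pos)-s["tool_pos"])*100).round(2),
      "| now t %.1f w %.3f F"%(s["clock"],s["gripper_width"]),np.round(s["contact_force"],1),"j7 %.2f"%s["joints"][6])
E
python3 - <<'E'
from h import *
from plant import manip
s=manip.observe();q=s["tcp_rot"];A=R.from_quat(np.r_[q[1:],q[0]])
T=manip.calibration("wrist")["pose"];print("cam in tool",A.inv().apply(T[:3,3]-s["tool_pos"]),(A.inv().as_matrix()@T[:3,:3]).round(2))
go((0.467,-0.271,0.16),10)
E
```

```text
cam in tool [ 0.07703178 -0.00042664 -0.13483904] [[ 0.    0.95  0.3 ]
 [ 1.   -0.   -0.  ]
 [-0.    0.3  -0.95]]
pos (0.467, -0.271, 0.16) yaw 10 turn [-0.1  0.  10.1] shift cm [ 34.55 -20.97   7.9 ] | now t 0.1 w 1.001 F [-0.3  0.1 -0.3] j7 -0.11
```

Request:
servo_tool(
  targets=[
    [[0,0,2],[5,-3,1],0],
    [[0,0,4],[10,-6,2],0],
    [[0,0,6],[15,-9,4],0],
    [[0,0,8],[20,-12,5],0],
    [[0,0,10],[25,-15,6],0],
    [[0,0,10],[30,-18,7],0],
    [[0,0,10],[34.5,-21,8],0],
    [[0,0,10],[34.5,-21,8],0],
    [[0,0,10],[34.5,-21,8],0],
    [[0,0,10],[34.5,-21,8],0],
    [[0,0,10],[34.5,-21,8],0],
    [[0,0,10],[34.5,-21,8],0],
  ],
)

```text
clock: 1.3
tool_pos: [0.4656, -0.2723, 0.1592]
tcp_rot: [-0.0, 0.996, 0.087, -0.0]
contact_force: [-0.5, -0.4, 0.2]
gripper_width: 0.998
```

```bash
cat >> h.py <<'E'
def wrist(name):
    from plant import manip
    c=manip.calibration("wrist");p,d=manip.camera("wrist");cv2.imwrite(f"pics/{name}.png",p[:,:,::-1])
    np.savez(name+".npz",p=p,d=d,K=c["K"],T=c["pose"])
    return p,d,c["K"],c["pose"]
def wplane(K,T,uv,z):
    uv=np.atleast_2d(uv).astype(float);x=(uv[:,0]-K[0,2])/K[0,0];y=(uv[:,1]-K[1,2])/K[1,1]
    t=np.hypot(x,y)+1e-9;s=np.sin(t)/t
    d=np.c_[x*s,-y*s,-np.cos(t)]@T[:3,:3].T;o=T[:3,3]
    return o+d*((z-o[2])/d[:,2])[:,None]
E
python3 - <<'E'
from h import *
p,d,K,T=wrist("w1");print(K.round(1).tolist())
go((0.467,-0.271,0.012),10)
E
```

```text
[[309.7, 0.0, 318.3], [0.0, 309.7, 197.4], [0.0, 0.0, 1.0]]
pos (0.467, -0.271, 0.012) yaw 10 turn [-0.  0. -0.] shift cm [ 0.16 -0.09 14.72] | now t 1.4 w 0.997 F [-0.3 -0.3  0.1] j7 -1.02
```

View pics/w1.png

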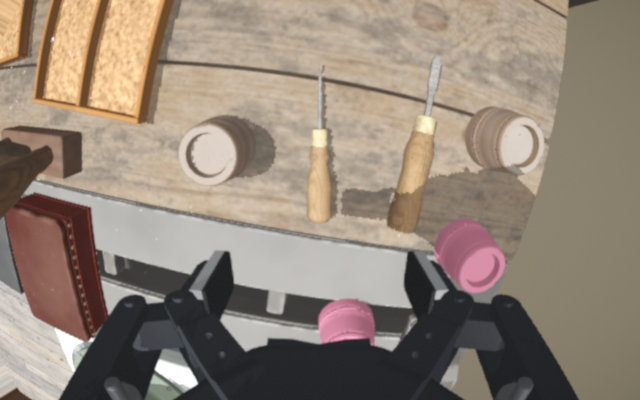

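The wrist view shows the bradawl from butt (319,221) to point (321,66), the chisel from butt (402,231) to edge (436,57), and both brown chucks. I'll convert these to points.

```bash
python3 - <<'E'
from h import *
z=np.load("w1.npz");p,d,K,T=[z[k] for k in "pdKT"]
for n,uv,zz in (("brad butt",(319,220),.013),("brad ferrule",(319.5,130),.013),("brad pt",(321,66),.012),("ch butt",(403,231),.016),("ch ferrule top",(428,117),.016),("ch edge",(436,57),.014)):
    print(n,wplane(K,T,uv,zz).round(4))
E
```

```text
brad butt [[ 0.4312 -0.2785  0.013 ]]
brad ferrule [[ 0.517  -0.2638  0.013 ]]
brad pt [[ 0.5747 -0.255   0.012 ]]
ch butt [[ 0.4347 -0.3636  0.016 ]]
ch ferrule top [[ 0.5493 -0.3601  0.016 ]]
ch edge [[ 0.6073 -0.3574  0.014 ]]
```

Request:
servo_tool(
  targets=[
    [[0,0,0],[0,0,4],0],
    [[0,0,0],[0,0,8],0],
    [[0,0,0],[0,0,11],0],
    [[0,0,0],[0,0,13],0],
    [[0,0,0],[0,0,14.7],0],
    [[0,0,0],[0,0,14.7],0],
    [[0,0,0],[0,0,14.7],255],
    [[0,0,0],[0,0,14.7],255],
    [[0,0,0],[0,0,14.7],255],
    [[0,0,0],[0,0,14.7],255],
    [[0,0,0],[0,0,14.7],255],
    [[0,0,0],[0,0,14.7],255],
    [[0,0,0],[0,0,14.7],255],
    [[0,0,0],[0,0,14.7],255],
    [[0,0,0],[0,0,14.7],255],
  ],
)

```text
clock: 2.85
tool_pos: [0.4659, -0.2725, 0.0131]
tcp_rot: [0.0, 0.996, 0.087, 0.0]
contact_force: [-2.3, 0.8, 13.7]
gripper_width: 0.247
```

Request:
servo_tool(
  targets=[
    [[0,0,0],[0,0,-2],255],
    [[0,0,0],[0,0,-5],255],
    [[0,0,0],[0,0,-9],255],
    [[0,0,0],[0,0,-13],255],
    [[0,0,0],[0,0,-17],255],
    [[0,0,0],[0,0,-17],255],
    [[0,0,0],[0,0,-17],255],
    [[0,0,0],[0,0,-17],255],
  ],
)

```text
clock: 3.65
tool_pos: [0.4653, -0.2722, 0.1823]
tcp_rot: [-0.0, 0.996, 0.087, -0.0]
contact_force: [-0.6, -0.1, -0.5]
gripper_width: 0.246
```

```bash
python3 - <<'E'
from h import *
wrist("w2")
go((0.578,0.041,0.183),-5)
E
```

```text
pos (0.578, 0.041, 0.183) yaw -5 turn [-0.   0.1 15. ] shift cm [ 16.53 -28.89  -0.09] | now t 3.7 w 0.246 F [ 0.1  0.3 -1.1] j7 -1.01
```

View pics/w2.png

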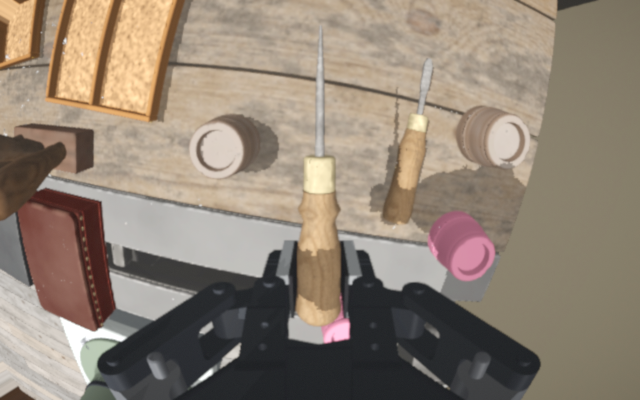

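The bradawl is held square across the handle, with its point at (321,30) and the whole tool straight along tool x. I'll go forward first to clear the block, then left over the tray.

Request:
servo_tool(
  targets=[
    [[0,0,2],[4,-2,-1],255],
    [[0,0,4],[8,-4,-1],255],
    [[0,0,6],[12,-7,-1],255],
    [[0,0,8],[15,-10,-1],255],
    [[0,0,10],[16.5,-14,-1],255],
    [[0,0,12],[16.5,-18,-1],255],
    [[0,0,14],[16.5,-22,-1],255],
    [[0,0,15],[16.5,-26,-1],255],
    [[0,0,15],[16.5,-28.9,-1],255],
    [[0,0,15],[16.5,-28.9,-1],255],
    [[0,0,15],[16.5,-28.9,-1],255],
    [[0,0,15],[16.5,-28.9,-1],255],
  ],
)

```text
clock: 4.9
tool_pos: [0.5776, 0.04, 0.1914]
tcp_rot: [0.0, 0.999, -0.044, -0.001]
contact_force: [-0.1, 1.0, 0.0]
gripper_width: 0.246
```

```bash
python3 - <<'E'
from h import *
wrist("w3")
go((0.578,0.041,0.018),-5)
E
```

```text
pos (0.578, 0.041, 0.018) yaw -5 turn [ 0.   0.1 -0.1] shift cm [ 0.05 -0.12 17.35] | now t 5.0 w 0.244 F [-0.1 -0.2 -1.2] j7 -1.85
```

View pics/w3.png

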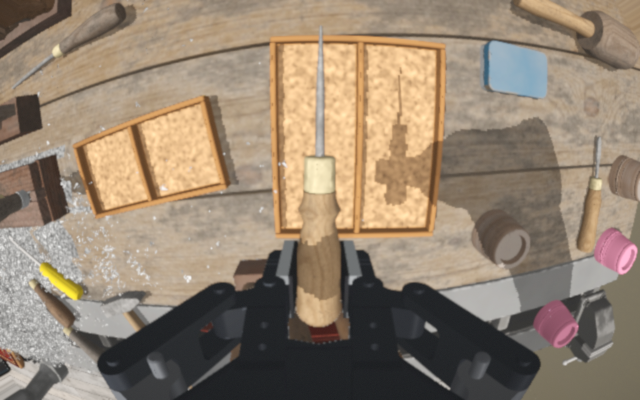

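The tool tray's rim corners are at (270,38), (446,44), (436,237), (276,236). The chuck tray's are at (72,146), (207,96), (228,187), (96,216).

```bash
python3 - <<'E'
from h import *
z=np.load("w3.npz");p,d,K,T=[z[k] for k in "pdKT"]
for n,c in (("tool",[(270,38),(446,44),(436,237),(276,236)]),("chuck",[(72,146),(207,96),(228,187),(96,216)])):
    w=wplane(K,T,c,.02)[:,:2];print(n,w.round(4).tolist(),"centre",w.mean(0).round(4),"sides",np.linalg.norm(w-np.roll(w,-1,0),axis=1).round(3))
    v=(w[0]+w[3]-w[1]-w[2]);print(" yaw",np.degrees(np.arctan2(-v[0],v[1])).round(1))
print("point",wplane(K,T,(321,30),.191))
E
```

```text
tool [[0.7239, 0.0745], [0.7098, -0.1024], [0.4982, -0.088], [0.5176, 0.0921]] centre [ 0.6124 -0.006 ] sides [0.178 0.212 0.181 0.207]
 yaw -5.4
chuck [[0.6528, 0.3452], [0.6749, 0.1448], [0.5775, 0.1361], [0.5579, 0.3306]] centre [0.6158 0.2392] sides [0.202 0.098 0.195 0.096]
 yaw 6.0
point [[0.68626676 0.0296358  0.191     ]]
```

Request:
servo_tool(
  targets=[
    [[0,0,0],[0.2,0,4],255],
    [[0,0,0],[0.2,0,8],255],
    [[0,0,0],[0.2,0,12],255],
    [[0,0,0],[0.2,0,15],255],
    [[0,0,0],[0.2,0,16.5],255],
    [[0,0,0],[0.2,0,17.2],255],
    [[0,0,0],[0.2,0,17.2],255],
    [[0,0,0],[0.2,0,17.2],255],
    [[0,0,0],[0.2,0,17.2],140],
    [[0,0,0],[0.2,0,17.2],140],
    [[0,0,0],[0.2,0,17.2],140],
    [[0,0,0],[0.2,0,17.2],140],
    [[0,0,0],[0.2,0,17.2],140],
  ],
)

```text
clock: 6.25
tool_pos: [0.5794, 0.0397, 0.0197]
tcp_rot: [0.0, 0.999, -0.045, -0.001]
contact_force: [-0.7, -0.6, -0.7]
gripper_width: 0.457
```

Request:
servo_tool(
  targets=[
    [[0,0,0],[0,0,-2],140],
    [[0,0,0],[0,0,-5],140],
    [[0,0,0],[0,0,-9],140],
    [[0,0,0],[0,0,-13],100],
    [[0,0,0],[0,0,-17],50],
    [[0,0,0],[0,0,-17],0],
    [[0,0,0],[0,0,-17],0],
  ],
)

```text
clock: 6.95
tool_pos: [0.58, 0.0397, 0.1905]
tcp_rot: [-0.0, 0.999, -0.045, -0.0]
contact_force: [-0.3, -0.3, 0.3]
gripper_width: 1.0
```

```bash
python3 - <<'E'
from h import *
wrist("w4")
go((0.485,-0.36,0.17),0)
E
```

```text
pos (0.485, -0.36, 0.17) yaw 0 turn [ 0.   0.1 -5.1] shift cm [-5.84 40.65  1.96] | now t 7.0 w 1.002 F [ 0.4 -0.3 -0.2] j7 -1.85
```

View pics/w4.png

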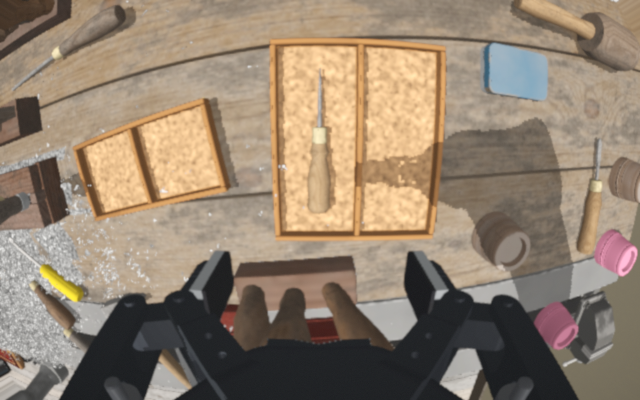

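The bradawl lies flat and fully inside the left bay, from (320,70) to (318,212). Next is the chisel.

Request:
servo_tool(
  targets=[
    [[0,0,0],[0,4,0],0],
    [[0,0,0],[0,8,0],0],
    [[0,0,0],[0,12,0],0],
    [[0,0,-1],[0,17,0],0],
    [[0,0,-2],[-1,22,0],0],
    [[0,0,-3],[-2,27,1],0],
    [[0,0,-4],[-4,32,2],0],
    [[0,0,-5],[-5,37,2],0],
    [[0,0,-5],[-5.8,40.6,2],0],
    [[0,0,-5],[-5.8,40.6,2],0],
    [[0,0,-5],[-5.8,40.6,2],0],
    [[0,0,-5],[-5.8,40.6,2],0],
    [[0,0,-5],[-5.8,40.6,2],0],
  ],
)

```text
clock: 8.3
tool_pos: [0.486, -0.3582, 0.1692]
tcp_rot: [-0.0, 1.0, -0.0, -0.001]
contact_force: [0.3, 0.3, 0.0]
gripper_width: 1.001
```

```bash
python3 - <<'E'
from h import *
p,d,K,T=wrist("w5")
# chisel handle: saturated brown near image centre column
hsv=cv2.cvtColor(p,cv2.COLOR_RGB2HSV);v,u=np.mgrid[:400,:640]
W=wplane(K,T,np.c_[u.ravel(),v.ravel()],.016).reshape(400,640,3)
m=((hsv[...,1]>95)&(hsv[...,0]<25)&(abs(W[...,1]+.36)<.04)&(W[...,0]>.41)&(W[...,0]<.58)).astype(np.uint8)
m=cv2.morphologyEx(m,cv2.MORPH_OPEN,np.ones((3,3)));n,l,st,c=cv2.connectedComponentsWithStats(m);i=1+np.argmax(st[1:,4]);print(st[i])
q=W[l==i][:,:2];c=q.mean(0);e=np.linalg.svd(q-c,full_matrices=False)[2][0];e*=np.sign(e[0]);t=(q-c)@e
print("yaw",np.degrees(np.arctan2(e[1],e[0])),"c",c,"ends",c+e*t.min(),c+e*t.max(),"hold",c+e*(t.min()+.05))
go((0.485,-0.36,0.014),0)
E
```

```text
[323 135  12  85 575]
yaw 2.311675003202042 c [ 0.49420439 -0.36816183] ends [ 0.44890468 -0.3699905 ] [ 0.53251875 -0.36661515] hold [ 0.49886399 -0.36797373]
pos (0.485, -0.36, 0.014) yaw 0 turn [-0.   0.1 -0. ] shift cm [-0.07  0.17 15.54] | now t 8.3 w 0.999 F [1.7 0.1 0.4] j7 -1.04
```

View pics/w5.png

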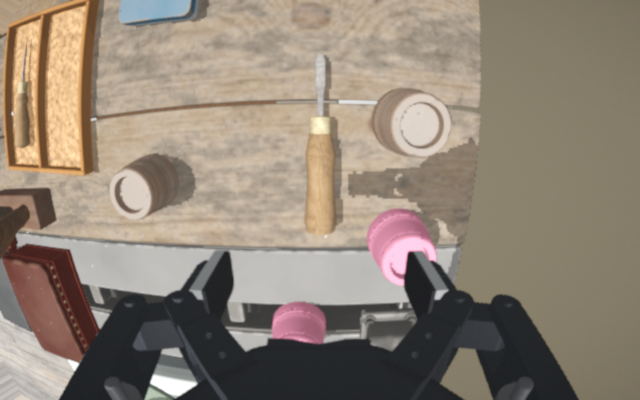

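Request:
servo_tool(
  targets=[
    [[0,0,0],[0,0.1,4],80],
    [[0,0,0],[0,0.1,8],80],
    [[0,0,0],[0,0.1,11],80],
    [[0,0,0],[0,0.1,14],80],
    [[0,0,0],[0,0.1,15.5],80],
    [[0,0,0],[0,0.1,15.6],80],
    [[0,0,0],[0,0.1,15.6],255],
    [[0,0,0],[0,0.1,15.6],255],
    [[0,0,0],[0,0.1,15.6],255],
    [[0,0,0],[0,0.1,15.6],255],
    [[0,0,0],[0,0.1,15.6],255],
    [[0,0,0],[0,0.1,15.6],255],
    [[0,0,0],[0,0.1,15.6],255],
  ],
)

```text
clock: 9.65
tool_pos: [0.4865, -0.3598, 0.0152]
tcp_rot: [0.0, 1.0, -0.0, -0.0]
contact_force: [-1.1, 1.4, 8.1]
gripper_width: 0.329
```

Request:
servo_tool(
  targets=[
    [[0,0,0],[0,0,-2],255],
    [[0,0,0],[0,0,-5],255],
    [[0,0,0],[0,0,-9],255],
    [[0,0,0],[0,0,-13],255],
    [[0,0,0],[0,0,-17],255],
    [[0,0,0],[0,0,-17.5],255],
    [[0,0,0],[0,0,-17.5],255],
    [[0,0,0],[0,0,-17.5],255],
  ],
)

```text
clock: 10.45
tool_pos: [0.4861, -0.3594, 0.1897]
tcp_rot: [0.0, 1.0, -0.0, -0.0]
contact_force: [-0.3, 0.5, -2.9]
gripper_width: 0.326
```

```bash
python3 - <<'E'
from h import *
p,d,K,T=wrist("w6")
go((0.572,-0.0455,0.19),-5.2)
E
```

```text
pos (0.572, -0.0455, 0.19) yaw -5.2 turn [-0.   0.1  5.2] shift cm [  8.6  -31.38  -0.1 ] | now t 10.5 w 0.322 F [ 0.4 -1.3 -2. ] j7 -1.04
```

View pics/w6.png

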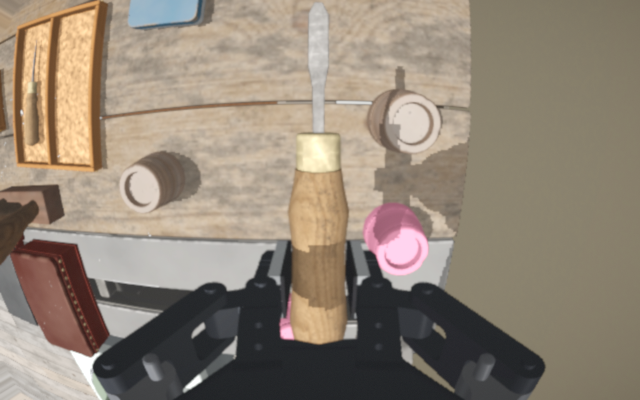

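The chisel is gripped straight, edge at (317,4). I'll check where along its length it is held.

```bash
python3 - <<'E'
from h import *
z=np.load("w6.npz");K,T=z["K"],z["T"]
for uv in ((317,4),(319,134),(319,168)): print(wplane(K,T,uv,.19)-[.4861,-.3594,.19])
E
```

```text
[[0.12122611 0.00104466 0.        ]]
[[0.06326181 0.00017644 0.        ]]
[[0.04812337 0.00016743 0.        ]]
```

Request:
servo_tool(
  targets=[
    [[0,0,1],[4,-2,-0.5],255],
    [[0,0,2],[7,-5,-0.5],255],
    [[0,0,3],[8.6,-9,-0.5],255],
    [[0,0,4],[8.6,-14,-0.5],255],
    [[0,0,5],[8.6,-19,-0.5],255],
    [[0,0,5.2],[8.6,-24,-0.5],255],
    [[0,0,5.2],[8.6,-28,-0.5],255],
    [[0,0,5.2],[8.6,-31.4,-0.5],255],
    [[0,0,5.2],[8.6,-31.4,-0.5],255],
    [[0,0,5.2],[8.6,-31.4,-0.5],255],
    [[0,0,5.2],[8.6,-31.4,-0.5],255],
    [[0,0,5.2],[8.6,-31.4,-0.5],255],
  ],
)

```text
clock: 11.7
tool_pos: [0.5718, -0.0466, 0.1936]
tcp_rot: [0.0, 0.999, -0.046, -0.001]
contact_force: [-1.1, -0.1, -1.1]
gripper_width: 0.322
```

Request:
servo_tool(
  targets=[
    [[0,0,0],[0.1,0,4],255],
    [[0,0,0],[0.1,0,8],255],
    [[0,0,0],[0.1,0,12],255],
    [[0,0,0],[0.1,0,15],255],
    [[0,0,0],[0.1,0,16.5],255],
    [[0,0,0],[0.1,0,17.2],255],
    [[0,0,0],[0.1,0,17.2],255],
    [[0,0,0],[0.1,0,17.2],255],
    [[0,0,0],[0.1,0,17.2],130],
    [[0,0,0],[0.1,0,17.2],130],
    [[0,0,0],[0.1,0,17.2],130],
    [[0,0,0],[0.1,0,17.2],130],
    [[0,0,0],[0.1,0,17.2],130],
  ],
)

```text
clock: 13.0
tool_pos: [0.5724, -0.0467, 0.0217]
tcp_rot: [0.0, 0.999, -0.046, -0.001]
contact_force: [0.1, -0.3, 0.0]
gripper_width: 0.49
```

Request:
servo_tool(
  targets=[
    [[0,0,0],[0,0,-2],130],
    [[0,0,0],[0,0,-5],130],
    [[0,0,0],[0,0,-9],130],
    [[0,0,0],[0,0,-13],100],
    [[0,0,0],[0,0,-17],50],
    [[0,0,0],[0,0,-17],0],
    [[0,0,0],[0,0,-17],0],
  ],
)

```text
clock: 13.7
tool_pos: [0.5731, -0.0466, 0.1926]
tcp_rot: [0.0, 0.999, -0.046, -0.0]
contact_force: [0.6, 0.1, -0.5]
gripper_width: 1.0
```

```bash
python3 - <<'E'
from h import *
wrist("w7")
go((0.547,-0.441,0.18),-30)
go((0.547,-0.441,0.18),0)
E
```

```text
pos (0.547, -0.441, 0.18) yaw -30 turn [ 0.1  0.1 24.7] shift cm [ 1.09 39.51  1.17] | now t 13.8 w 1.001 F [-0.6  1.  -0.9] j7 -1.70
pos (0.547, -0.441, 0.18) yaw 0 turn [ 0.   0.1 -5.3] shift cm [ 1.09 39.51  1.17] | now t 13.8 w 1.001 F [-0.6  1.  -0.9] j7 -1.70
```

View pics/w7.png

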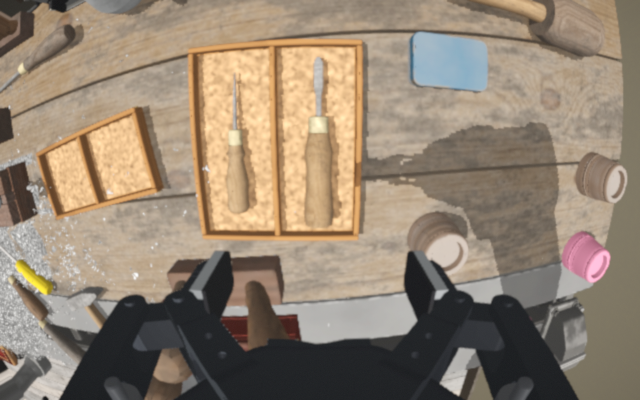

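Both tools lie flat and wholly inside their bays: bradawl (237,75)–(238,212), chisel (318,60)–(318,227). Next is chuck_a, the taller brown one at (600,178).

Request:
servo_tool(
  targets=[
    [[0,0,-1],[0,4,0],0],
    [[0,0,-2],[0,9,0],0],
    [[0,0,-3],[0,14,0],0],
    [[0,0,-4],[0,19,0],0],
    [[0,0,-5],[0,24,0],0],
    [[0,0,-5.3],[0.5,29,0.5],0],
    [[0,0,-5.3],[1,34,1],0],
    [[0,0,-5.3],[1,38,1],0],
    [[0,0,-5.3],[1.1,39.5,1.2],0],
    [[0,0,-5.3],[1.1,39.5,1.2],0],
    [[0,0,-5.3],[1.1,39.5,1.2],0],
    [[0,0,-5.3],[1.1,39.5,1.2],0],
    [[0,0,-5.3],[1.1,39.5,1.2],0],
  ],
)

```text
clock: 15.05
tool_pos: [0.5477, -0.4395, 0.1798]
tcp_rot: [-0.0, 1.0, 0.001, -0.001]
contact_force: [-0.3, -0.2, -0.5]
gripper_width: 0.998
```

```bash
cat >> h.py <<'E'
def chuck(name,guess,H):
    p,d,K,T=wrist(name);v,u=np.mgrid[:400,:640];uv=np.c_[u.ravel(),v.ravel()]
    x=(uv[:,0]-K[0,2])/K[0,0];y=(uv[:,1]-K[1,2])/K[1,1];t=np.hypot(x,y)+1e-9;s=np.sin(t)/t
    D=np.c_[x*s,-y*s,-np.cos(t)];D/=-D[:,2:]          # depth is along the axis
    P=T[:3,3]+(D*d.reshape(-1,1))@T[:3,:3].T
    k=(d.ravel()>0)&(np.hypot(*(P[:,:2]-guess).T)<.05)&(P[:,2]>H-.005)&(P[:,2]<H+.01)
    q=P[k];print("n",k.sum(),"z",q[:,2].mean().round(4),"circle",cv2.minEnclosingCircle(q[:,:2].astype(np.float32)),"px",uv[k].mean(0))
E
python3 - <<'E'
from h import *
chuck("w8",(.547,-.441),.06)
go((0.547,-0.441,0.022),0)
E
```

```text
n 1692 z 0.0596 circle ((0.547500491142273, -0.44156166911125183), 0.02809516154229641) px [321.51832151 191.44089835]
pos (0.547, -0.441, 0.022) yaw 0 turn [0.  0.1 0.1] shift cm [-0.03  0.12 15.79] | now t 15.1 w 1.000 F [-0.1 -0.5  0.4] j7 -0.98
```

View pics/w8.png

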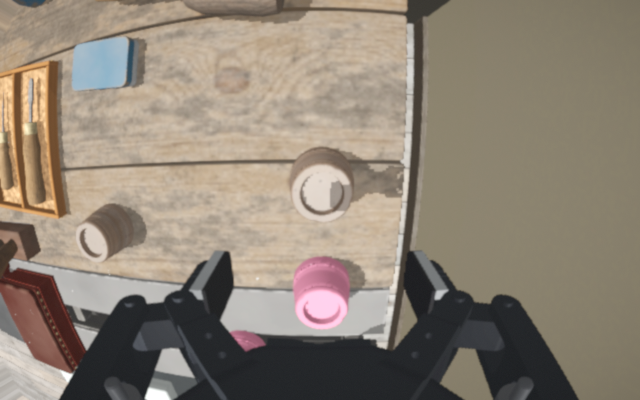

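Chuck_a is at (322,191), directly ahead of the jaws and separate from the pink one at (321,295). The two measurements agree to within 1 mm.

Request:
servo_tool(
  targets=[
    [[0,0,0],[0,0.2,3],0],
    [[0,0,0],[0,0.2,6],0],
    [[0,0,0],[0,0.2,8],0],
    [[0,0,0],[0,0.2,10],0],
    [[0,0,0],[0,0.2,12.5],0],
    [[0,0,0],[0,0.2,14.5],0],
    [[0,0,0],[0,0.2,16.2],0],
    [[0,0,0],[0,0.2,16.2],0],
    [[0,0,0],[0,0.2,16.2],0],
    [[0,0,0],[0,0.2,16.2],255],
    [[0,0,0],[0,0.2,16.2],255],
    [[0,0,0],[0,0.2,16.2],255],
    [[0,0,0],[0,0.2,16.2],255],
    [[0,0,0],[0,0.2,16.2],255],
    [[0,0,0],[0,0.2,16.2],255],
  ],
)

```text
clock: 16.6
tool_pos: [0.5478, -0.4423, 0.0198]
tcp_rot: [0.001, 1.0, 0.001, -0.0]
contact_force: [-3.7, 4.0, 15.8]
gripper_width: 0.689
```

Request:
servo_tool(
  targets=[
    [[0,0,0],[0,0,-1],255],
    [[0,0,0],[0,0,-3],255],
    [[0,0,0],[0,0,-6],255],
    [[0,0,0],[0,0,-10],255],
    [[0,0,0],[0,0,-14],255],
    [[0,0,0],[0,0,-18],255],
    [[0,0,0],[0,0,-18],255],
    [[0,0,0],[0,0,-18],255],
  ],
)

```text
clock: 17.4
tool_pos: [0.5482, -0.4423, 0.2016]
tcp_rot: [0.001, 1.0, 0.001, 0.001]
contact_force: [-0.1, -0.2, -1.7]
gripper_width: 0.685
```

```bash
python3 - <<'E'
from h import *
from plant import manip
print(np.round(manip.observe()["tool_pos"],4))
wrist("w9")
go((0.6095,0.288,0.20),6)
E
```

```text
[ 0.5482 -0.4423  0.2016]
pos (0.6095, 0.288, 0.2) yaw 6 turn [ 0.1  0.  -5.9] shift cm [  6.27 -72.99  -0.08] | now t 17.4 w 0.688 F [-0.1  0.7 -0.7] j7 -0.98
```

View pics/w9.png

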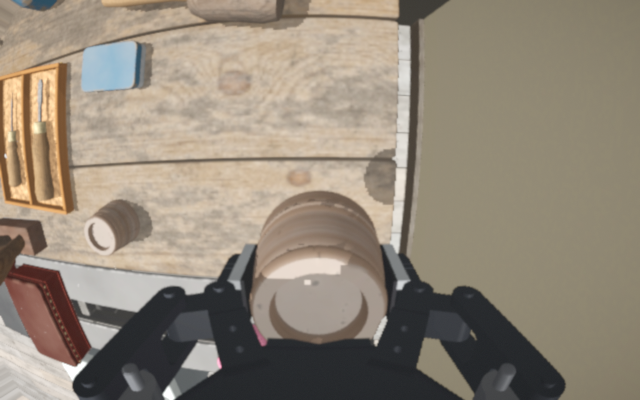

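Chuck_a is held upright between the pads. I'll check its top height against the TCP for slip before carrying it.

```bash
python3 - <<'E'
from h import *
chuck("w10",(.548,-.442),.242)
chuck("w11",(.548,-.442),.237)
E
```

```text
n 8628 z 0.2427 circle ((0.548180341720581, -0.4420253336429596), 0.05002857372164726) px [319.8446917  295.15785814]
n 8878 z 0.2384 circle ((0.5548093914985657, -0.4419342875480652), 0.04958394542336464) px [318.92475783 291.49650822]
```

Request:
servo_tool(
  targets=[
    [[0,0,0],[2,-2,0],255],
    [[0,0,-1],[4,-5,0],255],
    [[0,0,-2],[6,-9,0],255],
    [[0,0,-3],[6.3,-13,0],255],
    [[0,0,-4],[6.3,-17,0],255],
    [[0,0,-5],[6.3,-21,0],255],
    [[0,0,-5.9],[6.3,-25,0],255],
    [[0,0,-5.9],[6.3,-29,0],255],
    [[0,0,-5.9],[6.3,-33,0],255],
    [[0,0,-5.9],[6.3,-37,0],255],
    [[0,0,-5.9],[6.3,-41,0],255],
    [[0,0,-5.9],[6.3,-45,0],255],
    [[0,0,-5.9],[6.3,-49,0],255],
    [[0,0,-5.9],[6.3,-53,0],255],
    [[0,0,-5.9],[6.3,-57,0],255],
    [[0,0,-5.9],[6.3,-61,0],255],
    [[0,0,-5.9],[6.3,-65,0],255],
    [[0,0,-5.9],[6.3,-69,0],255],
    [[0,0,-5.9],[6.3,-71,0],255],
    [[0,0,-5.9],[6.3,-73,0],255],
  ],
)

```text
clock: 19.55
tool_pos: [0.609, 0.2893, 0.1977]
tcp_rot: [0.0, 0.999, 0.052, -0.002]
contact_force: [-0.7, -0.6, -1.6]
gripper_width: 0.686
```

```bash
python3 - <<'E'
from h import *
from plant import manip
p=manip.observe()["tool_pos"];print(p)
chuck("w12",p[:2],p[2]+.040)
chuck("w12b",p[:2],p[2]+.035)
go((0.6095,0.288,0.0265),6)
E
```

```text
[0.60903214 0.28931348 0.19769126]
n 8395 z 0.2385 circle ((0.6097797751426697, 0.28956466913223267), 0.05006807669997215) px [318.95139964 291.94437165]
n 13326 z 0.2338 circle ((0.6189253926277161, 0.2908399701118469), 0.04902050271630287) px [319.38150983 292.85479514]
pos (0.6095, 0.288, 0.0265) yaw 6 turn [-0.   0.2  0.1] shift cm [ 0.1   0.31 17.13] | now t 19.6 w 0.685 F [-0.3 -0.5 -1.1] j7 -2.04
```

Request:
servo_tool(
  targets=[
    [[0,0,0],[0.1,0.2,3],255],
    [[0,0,0],[0.1,0.2,7],255],
    [[0,0,0],[0.1,0.2,11],255],
    [[0,0,0],[0.1,0.2,14],255],
    [[0,0,0],[0.1,0.2,16],255],
    [[0,0,0],[0.1,0.2,16.7],255],
    [[0,0,0],[0.1,0.2,17.1],255],
    [[0,0,0],[0.1,0.2,17.1],255],
    [[0,0,0],[0.1,0.2,17.1],255],
    [[0,0,0],[0.1,0.2,17.1],255],
  ],
)

```text
clock: 20.65
tool_pos: [0.6099, 0.2893, 0.0279]
tcp_rot: [-0.001, 0.999, 0.053, -0.001]
contact_force: [0.6, -0.6, -1.8]
gripper_width: 0.692
```

Request:
servo_tool(
  targets=[
    [[0,0,0],[0,0,0.2],255],
    [[0,0,0],[0,0,0.3],255],
    [[0,0,0],[0,0,0.3],255],
  ],
)

```text
clock: 20.95
tool_pos: [0.61, 0.2894, 0.025]
tcp_rot: [-0.001, 0.999, 0.053, -0.001]
contact_force: [0.1, 0.3, 0.3]
gripper_width: 0.686
```

Request:
servo_tool(
  targets=[
    [[0,0,0],[0,0,0],60],
    [[0,0,0],[0,0,0],25],
    [[0,0,0],[0,0,0],25],
    [[0,0,0],[0,0,0],25],
    [[0,0,0],[0,0,0],25],
    [[0,0,0],[0,0,-2],25],
    [[0,0,0],[0,0,-5],25],
    [[0,0,0],[0,0,-9],25],
    [[0,0,0],[0,0,-13],25],
    [[0,0,0],[0,0,-17],0],
    [[0,0,0],[0,0,-18],0],
    [[0,0,0],[0,0,-18],0],
    [[0,0,0],[0,0,-18],0],
  ],
)

```text
clock: 22.25
tool_pos: [0.6099, 0.2889, 0.2039]
tcp_rot: [-0.0, 0.999, 0.053, -0.001]
contact_force: [0.2, -0.0, -0.5]
gripper_width: 1.0
```

```bash
python3 - <<'E'
from h import *
chuck("w13",(.6095,.288),.065)
go((0.4865,-0.175,0.20),10)
E
```

```text
n 1479 z 0.0646 circle ((0.6092908382415771, 0.2896175682544708), 0.028232639655470848) px [317.93847194 185.63894523]
pos (0.4865, -0.175, 0.2) yaw 10 turn [-0.   0.2 -3.9] shift cm [-17.19  44.8    0.38] | now t 22.3 w 1.004 F [-0.6  0.4 -1.2] j7 -2.04
```

View pics/w13.png

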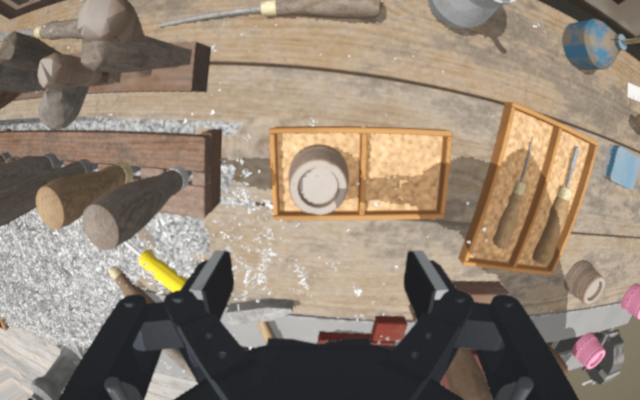

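Chuck_a stands upright in the left bay at (318,186), its top measured at 64.6 mm (65 expected), clear of the walls. Next is chuck_b.

Request:
servo_tool(
  targets=[
    [[0,0,0],[0,4,0],0],
    [[0,0,0],[0,8,0],0],
    [[0,0,0],[0,13,0],0],
    [[0,0,0],[0,18,0],0],
    [[0,0,0],[0,23,0],0],
    [[0,0,0],[0,28,0],0],
    [[0,0,0],[0,33,0],0],
    [[0,0,-1],[-2,38,0],0],
    [[0,0,-2],[-6,42,0.5],0],
    [[0,0,-3],[-10,44.8,1],0],
    [[0,0,-3.9],[-14,44.8,1],0],
    [[0,0,-3.9],[-17.2,44.8,2],0],
    [[0,0,-3.9],[-17.2,44.8,2],0],
    [[0,0,-3.9],[-17.2,44.8,2],0],
    [[0,0,-3.9],[-17.2,44.8,2],0],
    [[0,0,-3.9],[-17.2,44.8,2],0],
  ],
)

```text
clock: 23.9
tool_pos: [0.4871, -0.1745, 0.1834]
tcp_rot: [-0.0, 0.996, 0.088, -0.002]
contact_force: [-0.3, -0.3, -0.2]
gripper_width: 0.995
```

```bash
python3 - <<'E'
from h import *
chuck("w14",(.4865,-.175),.055)
go((0.4865,-0.175,0.018),10)
E
```

```text
n 1526 z 0.0546 circle ((0.48700040578842163, -0.1748495101928711), 0.027409572154283524) px [319.39580603 189.04783748]
pos (0.4865, -0.175, 0.018) yaw 10 turn [-0.1  0.2  0.1] shift cm [1.000e-02 5.000e-02 1.654e+01] | now t 23.9 w 0.999 F [-0.5 -0.3  0.1] j7 -1.21
```

Centred to within 1 mm; the top is 54.6 mm up, so this is the smaller chuck_b.

Request:
servo_tool(
  targets=[
    [[0,0,0],[0,0,3],0],
    [[0,0,0],[0,0,6],0],
    [[0,0,0],[0,0,9],0],
    [[0,0,0],[0,0,11],0],
    [[0,0,0],[0,0,13],0],
    [[0,0,0],[0,0,15],0],
    [[0,0,0],[0,0,16.5],0],
    [[0,0,0],[0,0,16.5],0],
    [[0,0,0],[0,0,16.5],0],
    [[0,0,0],[0,0,16.5],255],
    [[0,0,0],[0,0,16.5],255],
    [[0,0,0],[0,0,16.5],255],
    [[0,0,0],[0,0,16.5],255],
    [[0,0,0],[0,0,16.5],255],
    [[0,0,0],[0,0,16.5],255],
  ],
)

```text
clock: 25.45
tool_pos: [0.4869, -0.1746, 0.0199]
tcp_rot: [-0.0, 0.996, 0.088, -0.001]
contact_force: [-4.7, 2.2, 22.9]
gripper_width: 0.666
```

Request:
servo_tool(
  targets=[
    [[0,0,0],[0,0,-1],255],
    [[0,0,0],[0,0,-3],255],
    [[0,0,0],[0,0,-6],255],
    [[0,0,0],[0,0,-10],255],
    [[0,0,0],[0,0,-14],255],
    [[0,0,0],[0,0,-18],255],
    [[0,0,0],[0,0,-18],255],
    [[0,0,0],[0,0,-18],255],
  ],
)

```text
clock: 26.25
tool_pos: [0.4876, -0.1748, 0.2013]
tcp_rot: [0.0, 0.996, 0.088, 0.0]
contact_force: [-0.5, -0.7, -1.1]
gripper_width: 0.663
```

```bash
python3 - <<'E'
from h import *
wrist("w15")
go((0.6195,0.192,0.20),6)
E
```

```text
pos (0.6195, 0.192, 0.2) yaw 6 turn [0.  0.1 4.1] shift cm [ 1.945e+01 -3.378e+01 -2.000e-02] | now t 26.3 w 0.668 F [ 0.5 -1.2 -1.1] j7 -1.21
```

View pics/w15.png

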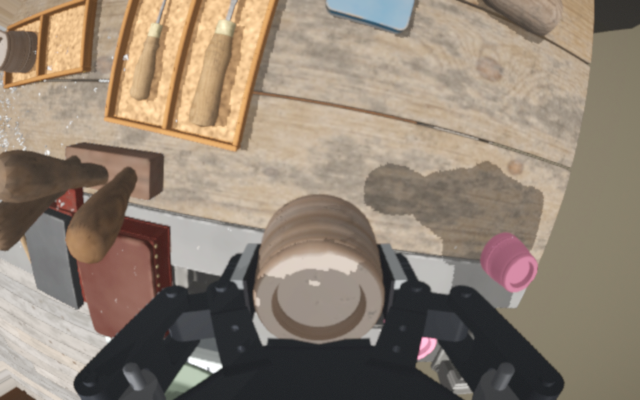

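Chuck_b is gripped upright. I'll carry it forward past the block, then left to the right-hand square bay.

Request:
servo_tool(
  targets=[
    [[0,0,0],[3,-1,0],255],
    [[0,0,1],[7,-2,0],255],
    [[0,0,2],[11,-4,0],255],
    [[0,0,3],[15,-6,0],255],
    [[0,0,4.1],[18,-9,0],255],
    [[0,0,4.1],[19.5,-13,0],255],
    [[0,0,4.1],[19.5,-17,0],255],
    [[0,0,4.1],[19.5,-21,0],255],
    [[0,0,4.1],[19.5,-25,0],255],
    [[0,0,4.1],[19.5,-29,0],255],
    [[0,0,4.1],[19.5,-32,0],255],
    [[0,0,4.1],[19.5,-33.8,0],255],
    [[0,0,4.1],[19.5,-33.8,0],255],
    [[0,0,4.1],[19.5,-33.8,0],255],
    [[0,0,4.1],[19.5,-33.8,0],255],
  ],
)

```text
clock: 27.8
tool_pos: [0.6203, 0.1905, 0.1994]
tcp_rot: [0.001, 0.999, 0.051, -0.001]
contact_force: [-0.8, 0.6, -0.4]
gripper_width: 0.667
```

```bash
python3 - <<'E'
from h import *
go((0.6195,0.1925,0.0255),6)
E
```

```text
pos (0.6195, 0.1925, 0.0255) yaw 6 turn [ 0.1  0.1 -0.1] shift cm [-0.02 -0.23 17.39] | now t 27.8 w 0.667 F [-0.8  0.6 -0.4] j7 -1.90
```

Request:
servo_tool(
  targets=[
    [[0,0,0],[0,-0.1,3],255],
    [[0,0,0],[0,-0.1,7],255],
    [[0,0,0],[0,-0.1,11],255],
    [[0,0,0],[0,-0.1,14],255],
    [[0,0,0],[0,-0.1,16],255],
    [[0,0,0],[0,-0.1,17],255],
    [[0,0,0],[0,-0.1,17.5],255],
    [[0,0,0],[0,-0.1,17.5],255],
    [[0,0,0],[0,-0.1,17.5],255],
    [[0,0,0],[0,-0.1,17.5],255],
  ],
)

```text
clock: 28.8
tool_pos: [0.6205, 0.191, 0.0252]
tcp_rot: [0.001, 0.999, 0.051, -0.0]
contact_force: [0.6, -1.0, 4.2]
gripper_width: 0.659
```

Light contact at the expected height, so I'll release.

Request:
servo_tool(
  targets=[
    [[0,0,0],[0,0,0],65],
    [[0,0,0],[0,0,0],40],
    [[0,0,0],[0,0,0],35],
    [[0,0,0],[0,0,0],35],
    [[0,0,0],[0,0,0],35],
    [[0,0,0],[0,0,-2],35],
    [[0,0,0],[0,0,-5],35],
    [[0,0,0],[0,0,-9],35],
    [[0,0,0],[0,0,-13],35],
    [[0,0,0],[0,0,-17],0],
    [[0,0,0],[0,0,-18],0],
    [[0,0,0],[0,0,-18],0],
    [[0,0,0],[0,0,-18],0],
  ],
)

```text
clock: 30.1
tool_pos: [0.6202, 0.191, 0.2041]
tcp_rot: [0.001, 0.999, 0.051, -0.001]
contact_force: [-0.0, -0.1, 0.0]
gripper_width: 1.002
```

```bash
python3 - <<'E'
from h import *
chuck("w16",(.6195,.192),.060)
chuck("w17",(.6095,.2895),.065)
E
```

```text
n 1380 z 0.0597 circle ((0.6203993558883667, 0.19114021956920624), 0.02731599286198616) px [318.47971014 184.12971014]
n 1356 z 0.0645 circle ((0.6099385619163513, 0.2895975410938263), 0.028097979724407196) px [216.13864307 186.08259587]
```

View pics/w16.png

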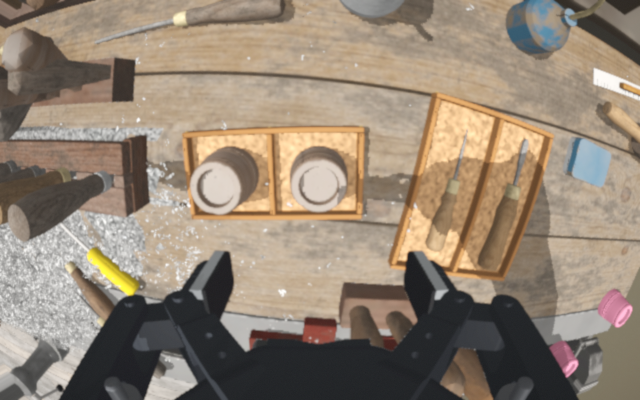

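All four things are in place: the chucks stand upright at (216,186) and (318,184), the tools lie in the long bays, and the tin at (590,160) looks unmoved. The gripper is clear, so I'm handing in.

```bash
python3 -c "
from plant import manip
print(manip.finish_job())"
```

```text
the job is handed in; nothing more can be done
None
```

I sorted all four things and handed the job in at about 30 s of the 109 s allowed. `finish_job()` gives no verdict, so this rests on my own last checks.

- **Tools:** I placed the bradawl first and the short chisel second. Both lie flat and wholly inside their own long bays in the last wrist pictures.
- **Chucks:** chuck_a went in next, then chuck_b, each upright in its own square bay. Their tops measured 64.5 and 59.7 mm above the bench, where 65 and 60 mm were expected. Both are within about 2 mm of the bay centres.
- **Left alone:** I did not touch the blue tin, the pink look-alikes or the front block. I checked the tin by eye in the pictures only, not by measuring it.
- **Forces:** the largest contact force reported at the end of a move was about 23 N, while gripping chuck_b. The gripper ended open and clear, about 0.2 m up.
- **Disagreement:** some of my automatic image measurements failed. The colour masks for the chuck tops and the chisel handle caught the wrong area, and the depth check for slip on the held chuck_a was inconclusive. I relied on the top-camera depth, pixel readings and the final checks instead.

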